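# Put the right lid on each dye jar

## Task

Close the four washed dye jars: lay each of the four loose brass lids flat on the jar that it fits (the three round ones by size, the square one on the square jar and squared up with it), centred so that it covers the mouth completely. Set each lid down rather than dropping it, leave the jars standing where they are, and leave the tape roll and the measuring scoop alone.

Things in the scene. Friction and masses are not known exactly. Their poses are not given: they have to be found in the camera images.
- jar_small: round, small-mouthed empty green glass jar standing upright, loose, 78 mm high to its rim, body 48 mm in diameter, neck rim 30 mm outside diameter with a 18 mm mouth; the wall at the rim is flat, 6 mm wide and frosted pale. Origin: centre of its underside; z up.
- jar_medium: round, medium-mouthed empty green glass jar standing upright, loose, 66 mm high to its rim, body 60 mm in diameter, neck rim 42 mm outside diameter with a 30 mm mouth; the wall at the rim is flat, 6 mm wide and frosted pale. Origin: centre of its underside; z up.
- jar_large: round, large-mouthed empty green glass jar standing upright, loose, 56 mm high to its rim, body 74 mm in diameter, neck rim 54 mm outside diameter with a 42 mm mouth; the wall at the rim is flat, 6 mm wide and frosted pale. Origin: centre of its underside; z up.
- jar_square: square empty green glass jar standing upright, loose, 70 mm high to its rim, 52 mm square body (below 54 mm height), the rim 42 mm square outside with a 30 mm square mouth; the wall at the rim is flat, 6 mm wide and frosted pale. Origin: centre of its underside; z up, x and y square to its sides.
- lid_small: small round brass-coloured lid, a stiff flat 38 mm diameter disc, 14 mm thick, flat underneath (no skirt or thread), lying loose on the table right way up. It belongs on the small-mouthed jar, whose rim it overhangs by 4 mm all round. Origin: centre of its underside; z up.
- lid_medium: medium round brass-coloured lid, a stiff flat 50 mm diameter disc, 14 mm thick, flat underneath (no skirt or thread), lying loose on the table right way up. It belongs on the medium-mouthed jar, whose rim it overhangs by 4 mm all round. Origin: centre of its underside; z up.
- lid_large: large round brass-coloured lid, a stiff flat 62 mm diameter disc, 14 mm thick, flat underneath (no skirt or thread), lying loose on the table right way up. It belongs on the large-mouthed jar, whose rim it overhangs by 4 mm all round. Origin: centre of its underside; z up.
- lid_square: square brass-coloured lid, a stiff flat 50 mm square, 14 mm thick, flat underneath (no skirt or thread), lying loose on the table right way up. It belongs on the square jar, whose rim it overhangs by 4 mm all round. Origin: centre of its underside; z up, x and y square to its sides.
- tape_roll: bystander: roll of blue tape lying flat, 104 mm outside diameter, 48 mm high; loose. Origin: centre of its underside.
- scoop: bystander: white plastic measuring scoop, 80 mm across the rim, 50 mm high, a flat handle reaching 107 mm from its centre along its own +y; loose. Origin: centre of its underside.
There are look-alikes about, which are no part of the job. What is shaped like the lid_medium but black or red is not meant.

How it is judged:
At the end, for the whole second after the job is handed in: Each lid flat (0.08 rad) on its own jar's rim (height within 4 mm), centred within 10 mm, the square one turned to match within 0.2 rad (quarter turns alike); jars upright (0.05 rad) and, like tape roll and scoop, within 30 mm of their start; all released, at rest (horizontal distance between lid_small and jar_small below 0.01 m and z of lid_small in the frame of jar_small between 0.074 and 0.082 m and angle between each of lid_small, lid_medium, lid_large, lid_square's own z axis and vertical below 0.08 rad and angle between each of jar_small, jar_medium, jar_large, jar_square's own z axis and vertical below 0.05 rad and distance of each of jar_small, jar_medium, jar_large, jar_square, tape_roll, scoop from where it was at the start of the episode below 0.03 m and linear speed of each of lid_small, jar_small, lid_medium, jar_medium, lid_large, jar_large, lid_square, jar_square below 0.02 m/s and horizontal distance between lid_medium and jar_medium below 0.01 m and z of lid_medium in the frame of jar_medium between 0.062 and 0.07 m and horizontal distance between lid_large and jar_large below 0.01 m and z of lid_large in the frame of jar_large between 0.052 and 0.06 m and horizontal distance between lid_square and jar_square below 0.01 m and z of lid_square in the frame of jar_square between 0.066 and 0.074 m and (angle between the x axis of lid_square and the x axis of jar_square, either way round below 0.2 rad or angle between the y axis of lid_square and the x axis of jar_square, either way round below 0.2 rad)); the robot touches nothing.
It fails at once if a jar is knocked over (angle between any of jar_small, jar_medium, jar_large, jar_square's own z axis and vertical above 0.35 rad).
It fails at once if a lid is let go more than 15 mm above its jar's rim ((horizontal distance between lid_small and jar_small below 0.03 m and z of lid_small in the frame of jar_small above 0.093 m and contact force between lid_small and anything else below 0.02 N) or (horizontal distance between lid_medium and jar_medium below 0.03 m and z of lid_medium in the frame of jar_medium above 0.081 m and contact force between lid_medium and anything else below 0.02 N) or (horizontal distance between lid_large and jar_large below 0.03 m and z of lid_large in the frame of jar_large above 0.071 m and contact force between lid_large and anything else below 0.02 N) or (horizontal distance between lid_square and jar_square below 0.03 m and z of lid_square in the frame of jar_square above 0.085 m and contact force between lid_square and anything else below 0.02 N)).
It fails at once if the tape roll is moved more than 30 mm (distance of tape_roll from where it was at the start of the episode above 0.03 m).
It fails at once if the measuring scoop is moved more than 30 mm (distance of scoop from where it was at the start of the episode above 0.03 m).
It also fails if it takes over 99 s, if anything falls off the work surface, if the arm or the gripper's body presses on something with over 40 N, if the wrist force passes 120 N, or if a joint passes its speed limit or range.

## Robot

A 7-joint arm with a two-finger parallel gripper is mounted at the origin on the work surface. World frame = base frame: x ahead of the robot, y to its left, z up, the work surface at z = 0. Lengths are in m, angles in rad, forces in N, time in s.
With the tool pointing down it reaches from about 0.4 to 0.75 m from the base axis. Payload 19.5 kg.
Tool frame: the origin (TCP) lies midway between the tips of the shut fingers; the grasp point (between the pads) lies 19 mm behind it; z points along the fingers, y is the line along which they close (so a half turn about z gives the same grasp; the last joint's range is limited). The gripper opens to 85 mm and grips with 20 to 120 N. Pads are 22 mm wide; open, the fingers measure 114 mm over their backs; the gripper's body (76 mm by 85 mm) begins 54 mm behind the grasp point. The pads swing forward as they close: fully open they stand 13 mm farther back than shut.
Start: joints at [1.114, 0.707, -0.028, 1.485, 0.022, 0.951, -0.075], TCP at [0.232, -0.526, 0.231] pointing down, gripper open.
Joint ranges: [-2.71, 2.71], [-0.32, 2.16], [-1.57, 1.52], [0, 2.45], [-1.46, 4.6], [0, 2.02], [-2.83, 2.83]. Speed limits (rad/s): [1.89, 1.89, 2.57, 2.57, 3.01, 3.01, 3.01].

## Interface

Orientations are given as a unit quaternion [x, y, z, w].
In Python, from station import observe, vision, ticket gives the robot as it stands. The module is installed in compiled form; this text tells all that it offers.
- The arm moves only by the tool arm_command, never from a script. Its argument "moves" is a list of rows, each a list of 7 numbers: the shift along the world's x, y, z in cm, then the turn, a rotation vector about the world's x, y, z in rad, then the finger opening in cm, from 0 to 8.54. A call has 1 to 12 rows; each row shifts and turns the commanded pose from where the row before left it; what a row does not reach is not made up. A row lasts 1/8 s, in which the tool goes at most 62.5 mm and 10.7 degrees, less where a joint would pass 70% of its speed; a pose out of reach is approached as far as the arm can. A call is refused whole if a number of a shift passes 6.25 or a number of a turn 0.188, either way. A call with a gripper value outside its range is refused whole. The fingers move at their own pace and stop on an object; "grip_force" is the grip in N (left out, the last holds). Time passes only in rows, so rows that do not move let the fingers close. It gives the time, the measured TCP pose, the force, the opening and the grip force at its end, in the units of the state.
- observe(): the state, without advancing time (a new reading comes with each control period).
- vision.grab_frame(name): name is "side" or "top" or "wrist"; returns the picture (480x640x3 uint8, blue, green, red); there is no depth.
- vision.camera_params(name): a dict with "K" (3x3 intrinsics, pixels), "R" (3x3) and "t" (3): a world point X has camera coordinates R X + t; the wrist camera has in their place "hand_eye" (4x4, takes a point from camera to tool coordinates, whose origin is the TCP and whose axes are the flange's). Camera axes: x right, y down, z forward; pixel columns grow to the right and rows downward; lengths in m; the calibration is good to about 2 mm. A picture is of the moment at which its call begins: read the wrist's pose just before it. camera_params takes no time and is no camera call.
- ticket.finish_job(): hands the job in; it is judged then, once.
The state is a dict: "time_s": time; "qpos": joint angles; "joint_velocities": joint speeds; "joint_torque": joint torques, N m; "position": TCP position; "tcp_rot": TCP orientation; "wrist_force": force on the tool from outside, world axes, zero at the start; "wrist_torque": the same for the moment, N m; "width": finger opening in m; "gripper_force": force on a finger pad.
Only numpy, scipy, OpenCV 4.12 (cv2) and the standard library are available. Lean on these libraries where they do the work, as an engineer would, in place of code of your own. Each camera call takes 0.05 s, during which the arm holds its last target. There are 200 camera calls.

## Working session

There is one attempt and no reset: what is moved stays moved. The work goes in short steps, Python scripts to look and compute and a tool call to move; the robot and the scene stay as the last step left them, time stands still between calls to the robot, and variables do not carry over. Pictures are saved under pics/ and viewed, at most 14 in all, crops included, and the job is handed in when it is done.

Besides the shell and the picture viewer there is one more tool, called after "Emit:" in YAML: its name, and indented under it one key for each argument. arm_command: Moves the arm, as the interface text tells. Its arguments: {"type":"object","properties":{"moves":{"type":"array"},"grip_force":{"type":"number"}},"required":["moves"]}

```bash
mkdir -p pics; python3 - <<'E'
from station import observe, vision
import cv2,numpy as np
s=observe();print(s)
for n in("top","side"):
    f=vision.grab_frame(n);cv2.imwrite(f"pics/{n}0.png",f);print(n,vision.camera_params(n))
print(vision.camera_params("wrist"))
E
```

```text
{'time_s': 0.0, 'qpos': array([ 1.11427802,  0.70709996, -0.0276042 ,  1.48498579,  0.02200447,
        0.95089398, -0.07550629]), 'joint_velocities': array([-0.00044613, -0.00067173, -0.00051372, -0.00041894,  0.00049537,
        0.0009938 ,  0.00041362]), 'joint_torque': array([-2.73757651e-04, -8.83220315e+01,  1.23446871e+00, -2.36169004e+01,
        1.67961151e-02,  6.53619063e-03,  6.91200808e-05]), 'position': array([ 0.23162745, -0.5260017 ,  0.23083243]), 'tcp_rot': array([ 9.78568970e-01,  2.05918617e-01, -1.34288335e-04, -5.25324445e-04]), 'wrist_force': array([-0.2526435 , -0.67243778,  0.017548  ]), 'wrist_torque': array([ 0.02165659, -0.00215953, -0.02600266]), 'gripper_force': 0.0, 'width': 0.08538019242925537}
top {'K': array([[551.42029923,   0.        , 322.17989841],
       [  0.        , 551.42029923, 243.62612338],
       [  0.        ,   0.        ,   1.        ]]), 'R': array([[-0.004098  , -0.99969   , -0.02455832],
       [-0.99868905,  0.0053445 , -0.05090787],
       [ 0.05102334,  0.0243175 , -0.99840136]]), 't': array([0.01560304, 0.56457002, 1.30138469])
[... 186 characters left out ...]
00696 , -0.2793679 ,  0.01483035],
       [-0.15070517, -0.5611164 , -0.81390192],
       [ 0.23569963,  0.77916748, -0.58081299]]), 't': array([-0.5699804 ,  0.09871328,  0.87830538])}
{'K': array([[343.48039697,   0.        , 319.809744  ],
       [  0.        , 343.48039697, 236.24699727],
       [  0.        ,   0.        ,   1.        ]]), 'hand_eye': array([[ 1.85459712e-05, -9.46888463e-01, -3.21562183e-01,
         8.27632638e-02],
       [ 9.99999783e-01, -1.94277426e-04,  6.29753841e-04,
        -3.83759171e-04],
       [-6.58778920e-04, -3.21562125e-01,  9.46888254e-01,
        -1.42606626e-01],
       [ 0.00000000e+00,  0.00000000e+00,  0.00000000e+00,
         1.00000000e+00]])}
```

View pics/top0.png

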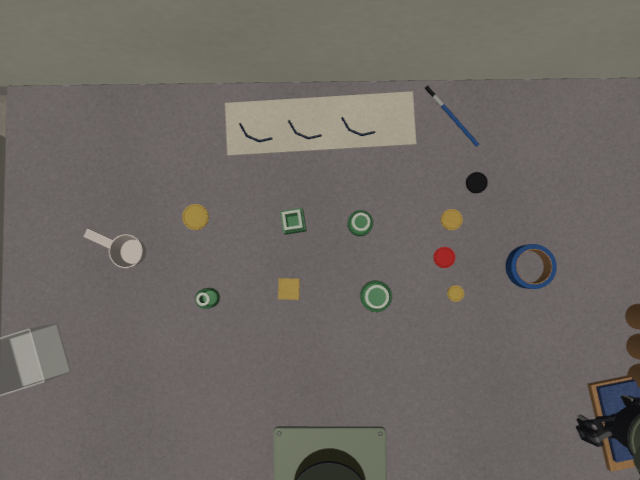

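View pics/side0.png

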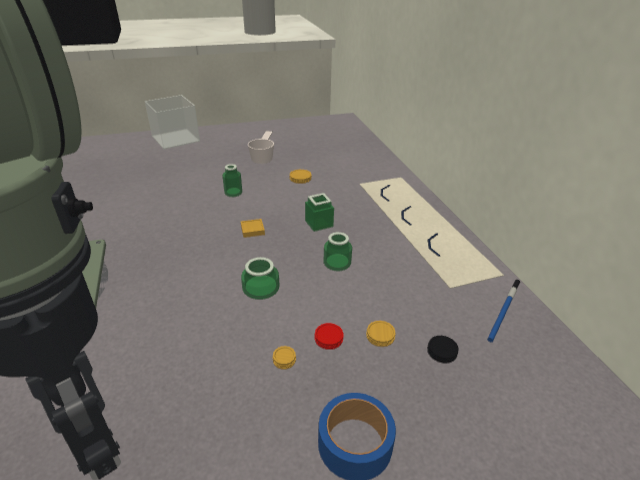

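Top view: lids at (195,217) large, (288,289) square, (452,219) medium and (456,293) small. Jars at (207,298) small, (293,221) square, (361,222) medium and (376,296) large. The black and red discs are decoys. The side view shows the same layout.

```bash
cat > h.py <<'E'
import numpy as np,cv2
from scipy.spatial.transform import Rotation as Ro
from station import observe, vision
def cam(n,s=None):
    p=vision.camera_params(n)
    if n!="wrist": return p["K"],p["R"].T,-p["R"].T@p["t"]
    T=np.eye(4);T[:3,:3]=Ro.from_quat(s["tcp_rot"]).as_matrix();T[:3,3]=s["position"]
    M=T@p["hand_eye"];return p["K"],M[:3,:3],M[:3,3]
def cast(c,px,z):
    K,R,o=c;px=np.atleast_2d(px).astype(float)
    d=(R@np.linalg.inv(K)@np.c_[px,np.ones(len(px))].T).T
    return (o+d*((z-o[2])/d[:,2])[:,None])[:,:2]
def project(c,X):
    K,R,o=c;v=K@R.T@(np.asarray(X)-o);return v[:2]/v[2]
def masks(im):
    h=cv2.cvtColor(im,cv2.COLOR_BGR2HSV)
    return dict(lid=cv2.inRange(h,(14,110,80),(32,255,255)),rim=cv2.inRange(h,(35,8,150),(95,110,255)))
def blobs(m,amin=60):
    m=cv2.morphologyEx(m,cv2.MORPH_CLOSE,np.ones((3,3)))
    cs,_=cv2.findContours(m,cv2.RETR_EXTERNAL,cv2.CHAIN_APPROX_NONE)
    return [c[:,0,:] for c in cs if cv2.contourArea(c)>amin]
def measure(c,im,kind,z,amin=60):
    """outer contour on plane z: centre, size, angle(deg), fill"""
    out=[]
    for b in blobs(masks(im)[kind],amin):
        w=(cast(c,b,z)*1000).astype(np.float32)
        (x,y),(a,e),t=cv2.minAreaRect(w);(cx,cy),r=cv2.minEnclosingCircle(w)
        out.append((b.mean(0).round(),np.round([x,y,a,e,t,cx,cy,2*r],1)))
    return out
E
python3 - <<'E'
from h import *
im=cv2.imread("pics/top0.png");c=cam("top")
for b,w in measure(c,im,"lid",.014): print("lid",b,w)
for z in(.056,.066,.07,.078):
    for b,w in measure(c,im,"rim",z): print("rim",z,b,w)
print(c[2])
E
```

```text
lid [615. 458.] [  77.1 -667.6   74.2   62.5   11.7   76.3 -670.3   90.6]
lid [604. 391.] [ 223.2 -644.2   60.7  118.8   49.9  207.6 -662.9  119. ]
lid [455. 293.] [ 446.2 -300.5   36.4   36.9   44.5  446.2 -301.1   39.2]
lid [288. 288.] [458.6  93.8  48.6  48.9  86.5 458.1  93.6  67.5]
lid [451. 219.] [ 621.7 -295.    49.8   47.8   89.6  621.1 -294.3   51.6]
lid [195. 217.] [631.1 318.3  62.   59.5  45.  630.5 318.9  63.8]
rim 0.056 [202. 299.] [435.8 290.3  27.9  27.6  89.8 436.3 289.8  29.5]
rim 0.056 [377. 296.] [ 441.5 -112.3   52.7   50.3   89.8  440.6 -112.5   53.5]
rim 0.056 [360. 221.] [613.3 -76.9  39.3  39.3  44.7 613.4 -76.9  41. ]
rim 0.056 [291. 219.] [619.6  82.5  41.1  41.7   8.1 619.   83.   56.2]
rim 0.066 [202. 299.] [436.3 287.9  27.7  27.4  89.8 436.8 287.4  29.3]
rim 0.066 [377. 296.] [ 442.  -111.5   52.3   49.9   89.8  441.1 -111.7   53. ]
rim 0.066 [360. 221.] [612.4 -76.4  38.9  39.   44.7 612.4 -76.4  40.6]
rim 0.066 [291. 219.] [618.6  81.7  40.8  41.4   8.1 618.1  82.2  55.7]
rim 0.07 [202. 299.] [436.5 286.9  27.6  27.3  89.8 437.  286.4  29.2]
rim 0.07 [377. 296.] [ 442.2 -111.2   52.1   49.8   89.8  441.2 -111.4   52.9]
rim 0.07 [360. 221.] [612.  -76.3  38.8  38.9  44.7 612.1 -76.3  40.5]
rim 0.07 [291. 219.] [618.2  81.4  40.7  41.2   8.1 617.7  81.9  55.6]
rim 0.078 [202. 299.] [436.9 285.   27.5  27.2  89.8 437.4 284.4  29. ]
rim 0.078 [377. 296.] [ 442.5 -110.6   51.8   49.4   89.8  441.6 -110.9   52.5]
rim 0.078 [360. 221.] [611.3 -75.9  38.6  38.7  44.7 611.4 -75.9  40.3]
rim 0.078 [291. 219.] [617.5  80.7  40.4  41.    8.1 616.9  81.2  55.2]
[ 0.49749285 -0.01906557  1.32842849]
```

Sizes on their planes match the given ones. I'm moving above the small lid.

Emit:
arm_command:
  moves:
    - [3.5,3.8,-1,0,0,-0.07,5.5]
    - [3.6,3.8,-1,0,0,-0.07,5.5]
    - [3.6,3.7,-1,0,0,-0.07,5.5]
    - [3.6,3.7,-1,0,0,-0.07,5.5]
    - [3.6,3.7,-1,0,0,-0.07,5.5]
    - [3.5,3.8,-1,0,0,-0.065,5.5]
    - [0,0,0,0,0,0,5.5]
    - [0,0,0,0,0,0,5.5]
  grip_force: 30

```text
time_s: 1.1
position: [0.4453, -0.3017, 0.1712]
tcp_rot: [1.0, -0.0, -0.0, 0.0]
wrist_force: [0.4, -0.4, 0.3]
width: 0.0552
gripper_force: 0.0
```

```bash
cat >> h.py <<'E'
def look(kind,z,near,name=None,amin=300):
    s=observe();im=vision.grab_frame("wrist");c=cam("wrist",s)
    if name: cv2.imwrite(f"pics/{name}.png",im)
    e=Ro.from_quat(s["tcp_rot"]).as_matrix()
    print("t",round(s["time_s"],2),"tcp",(s["position"]*1000).round(1),"xaxis",e[:,0].round(3),"zaxis",e[:,2].round(3),"w",round(s["width"],4))
    for b,w in measure(c,im,kind,z,amin):
        if np.hypot(*(w[:2]-near))<80: print(kind,b,w)
E
python3 -c "
from h import *
look('lid',.014,(446,-301),'w1')"
```

```text
t 1.1 tcp [ 445.3 -301.7  171.2] xaxis [ 1.    -0.    -0.001] zaxis [-0.001 -0.    -1.   ] w 0.0552
lid [319. 214.] [ 447.3 -300.8   36.3   38.2   90.   447.  -300.8   39.2]
```

Emit:
arm_command:
  moves:
    - [0.15,0.08,-5,0,0,0,5.5]
    - [0,0,-5,0,0,0,5.5]
    - [0,0,-4,0,0,0,5.5]
    - [0,0,-2,0,0,0,5.5]
    - [0,0,-0.8,0,0,0,5.5]
    - [0,0,0,0,0,0,5.5]
    - [0,0,0,0,0,0,3.0]
    - [0,0,0,0,0,0,3.0]
    - [0,0,0,0,0,0,3.0]
    - [0,0,0,0,0,0,3.0]
  grip_force: 30

```text
time_s: 2.4
position: [0.4475, -0.3009, 0.0044]
tcp_rot: [1.0, -0.0, 0.001, 0.0]
wrist_force: [-1.6, -0.6, 8.1]
width: 0.0363
gripper_force: 29.1
```

Emit:
arm_command:
  moves:
    - [0,0,0.5,0,0,0,3.0]
    - [0,0,3,0,0,0,3.0]
    - [0,0,5,0,0,0,3.0]
    - [0,0,6,0,0,0,3.0]
    - [0,0,0,0,0,0,3.0]

```text
time_s: 3.02
position: [0.4485, -0.3013, 0.1526]
tcp_rot: [1.0, -0.0, 0.003, 0.002]
wrist_force: [-0.1, -0.0, -1.4]
width: 0.0362
gripper_force: 30.2
```

```bash
python3 -c "
from h import *
look('lid',.145,(446,-301),'w2')"
```

```text
t 3.02 tcp [ 448.5 -301.3  152.6] xaxis [ 1.    -0.     0.006] zaxis [ 0.006 -0.003 -1.   ] w 0.0362
lid [319. 312.] [ 439.5 -300.8   48.4   41.6    1.6  439.4 -300.6   48.6]
```

View pics/w2.png

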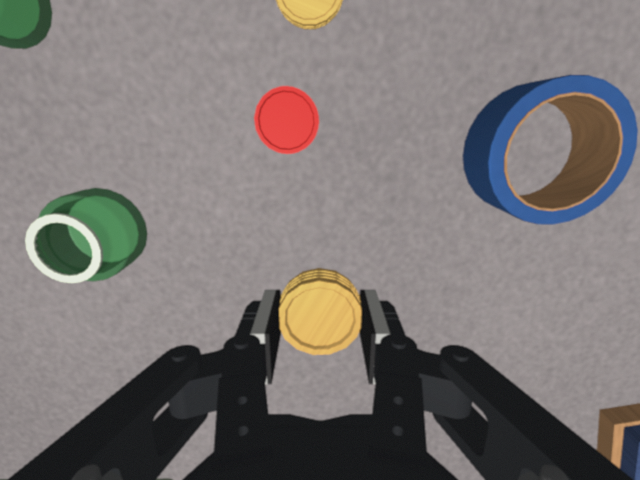

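The view shows the small lid held level between the fingers at about (320,315). Next I carry it to jar_small.

Emit:
arm_command:
  moves:
    - [0,3,0,0,0,0,3.0]
    - [0,5,0,0,0,0,3.0]
    - [0,5,0,0,0,0,3.0]
    - [0,5,0,0,0,0,3.0]
    - [0,5,0,0,0,0,3.0]
    - [0,5,0,0,0,0,3.0]
    - [0,5,0,0,0,0,3.0]
    - [0,5,0,0,0,0,3.0]
    - [-0.5,5,0,0,0,0,3.0]
    - [-0.5,5,0,0,0,0,3.0]
    - [0,4,0,0,0,0,3.0]
    - [0,3,0,0,0,0,3.0]

```text
time_s: 4.58
position: [0.4365, 0.2513, 0.1476]
tcp_rot: [1.0, 0.001, -0.001, 0.0]
wrist_force: [1.0, -0.8, -0.4]
width: 0.0363
gripper_force: 30.2
```

Emit:
arm_command:
  moves:
    - [0,2,0,0,0,0,3.0]
    - [0,1.6,0,0,0,0,3.0]
    - [0,0,0,0,0,0,3.0]
    - [0,0,0,0,0,0,3.0]

```text
time_s: 5.08
position: [0.4374, 0.2845, 0.1483]
tcp_rot: [1.0, -0.001, -0.0, 0.0]
wrist_force: [-0.5, 0.2, -0.6]
width: 0.0362
gripper_force: 30.2
```

```bash
python3 -c "
from h import *
look('rim',.078,(437,285),'w3')
look('lid',.162,(437,285))"
```

```text
t 5.08 tcp [437.4 284.5 148.3] xaxis [ 1.    -0.001 -0.   ] zaxis [-0. -0. -1.] w 0.0362
rim [318. 250.] [438.7 286.   28.3  30.7   1.1 437.4 286.1  31.3]
rim [319. 219.] [459.6 285.2  23.3  13.1  87.9 458.  285.4  23.8]
t 5.12 tcp [437.5 284.5 148.3] xaxis [ 1.    -0.002  0.   ] zaxis [ 0. -0. -1.] w 0.0363
lid [320. 312.] [441.4 285.   41.7  35.8   1.5 441.3 285.2  41.8]
```

View pics/w3.png

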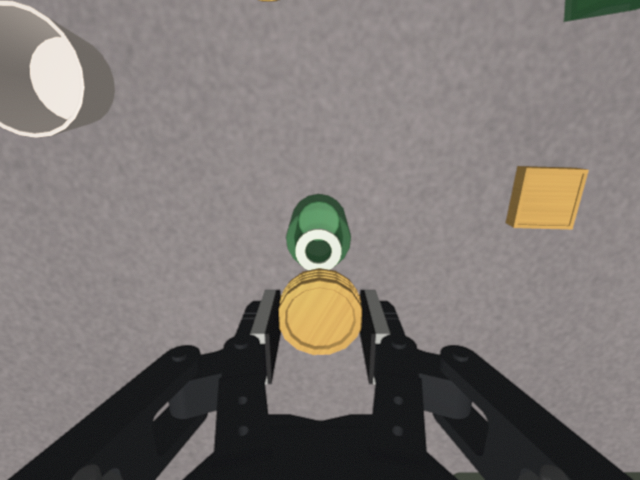

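The view shows the jar_small rim at about (318,250), just ahead of the held lid. The target is (438,286), so I lower onto it.

Emit:
arm_command:
  moves:
    - [0.05,0.12,-2.5,0,0,0,3.0]
    - [0,0,-2.4,0,0,0,3.0]
    - [0,0,-1.0,0,0,0,3.0]
    - [0,0,-0.4,0,0,0,3.0]
    - [0,0,0,0,0,0,3.0]
    - [0,0,0,0,0,0,3.0]

```text
time_s: 5.92
position: [0.4379, 0.2869, 0.0858]
tcp_rot: [1.0, -0.0, 0.0, -0.0]
wrist_force: [0.2, -0.6, 0.9]
width: 0.0365
gripper_force: 30.2
```

Emit:
arm_command:
  moves:
    - [0,-0.05,-0.2,0,0,0,3.0]
    - [0,0,0,0,0,0,3.0]
    - [0,0,0,0,0,0,3.0]

```text
time_s: 6.3
position: [0.4378, 0.2863, 0.0833]
tcp_rot: [1.0, -0.0, 0.0, -0.0]
wrist_force: [0.8, -0.1, 0.2]
width: 0.0361
gripper_force: 30.2
```

Emit:
arm_command:
  moves:
    - [0,0,-0.15,0,0,0,3.0]
    - [0,0,0,0,0,0,3.0]
    - [0,0,0,0,0,0,3.0]

```text
time_s: 6.68
position: [0.4379, 0.2864, 0.0822]
tcp_rot: [1.0, -0.0, 0.0, -0.0]
wrist_force: [-1.1, -1.0, 13.1]
width: 0.0362
gripper_force: 31.4
```

Contact is felt at z 82.2, as predicted. I release and rise.

Emit:
arm_command:
  moves:
    - [0,0,0.1,0,0,0,4.2]
    - [0,0,0,0,0,0,5.0]
    - [0,0,0,0,0,0,5.8]
    - [0,0,0,0,0,0,5.8]
    - [0,0,2,0,0,0,5.8]
    - [0,0,5,0,0,0,6]
    - [0,0,5,0,0,0,7]
    - [0,0,0,0,0,0,7.8]
    - [0,0,0,0,0,0,7.8]

```text
time_s: 7.8
position: [0.4375, 0.2864, 0.2024]
tcp_rot: [1.0, 0.0, -0.0, -0.0]
wrist_force: [-0.2, 0.7, -0.8]
width: 0.0777
gripper_force: 0.0
```

```bash
python3 -c "
from h import *
look('lid',.092,(437,285))"
```

```text
t 7.8 tcp [437.5 286.4 202.4] xaxis [ 1.  0. -0.] zaxis [-0.  0. -1.] w 0.0777
lid [320. 231.] [438.  286.5  37.2  39.   90.  437.8 286.8  40. ]
```

Small lid is placed well. Next the large lid.

Emit:
arm_command:
  moves:
    - [4,0.7,0,0,0,0,7.8]
    - [5,0.8,0,0,0,0,7.8]
    - [5,0.8,-1,0,0,0,7.8]
    - [3.5,0.6,-1,0,0,0,7.8]
    - [1.8,0.3,-1,0,0,0,7.8]
    - [0,0,0,0,0,0,7.8]
    - [0,0,0,0,0,0,7.8]

```text
time_s: 8.72
position: [0.6302, 0.3182, 0.1724]
tcp_rot: [1.0, -0.0, -0.0, 0.0]
wrist_force: [0.9, -0.1, 0.3]
width: 0.0781
gripper_force: 0.0
```

```bash
python3 -c "
from h import *
look('lid',.014,(631,318),'w4')"
```

```text
t 8.72 tcp [630.2 318.2 172.4] xaxis [ 1.    -0.    -0.001] zaxis [-0.001 -0.    -1.   ] w 0.0781
lid [316. 211.] [633.2 321.8  60.   62.5  90.  633.4 321.9  62.8]
```

Emit:
arm_command:
  moves:
    - [0.25,0.3,-5,0,0,0,7.8]
    - [0,0,-5,0,0,0,7.8]
    - [0,0,-4,0,0,0,7.8]
    - [0,0,-2,0,0,0,7.8]
    - [0,0,-1.1,0,0,0,7.8]
    - [0,0,0,0,0,0,7.8]
    - [0,0,0,0,0,0,5.5]
    - [0,0,0,0,0,0,5.5]
    - [0,0,0,0,0,0,5.5]
    - [0,0,0,0,0,0,5.5]

```text
time_s: 10.02
position: [0.6339, 0.3216, 0.0034]
tcp_rot: [1.0, -0.0, 0.001, -0.0]
wrist_force: [-1.0, 0.5, 6.1]
width: 0.0604
gripper_force: 31.1
```

Emit:
arm_command:
  moves:
    - [0,0,0.5,0,0,0,5.5]
    - [0,0,3,0,0,0,5.5]
    - [0,0,5,0,0,0,5.5]
    - [0,0,6,0,0,0,5.5]
    - [-1,-2.5,0.5,0,0,0,5.5]
    - [-2,-4.5,0,0,0,0,5.5]
    - [-2,-4.5,0,0,0,0,5.5]
    - [-2,-4.5,0,0,0,0,5.5]
    - [-2,-4.5,0,0,0,0,5.5]
    - [-2,-4.5,0,0,0,0,5.5]
    - [-2,-4.5,0,0,0,0,5.5]
    - [-2,-4.5,0,0,0,0,5.5]

```text
time_s: 11.52
position: [0.4827, -0.02, 0.1526]
tcp_rot: [1.0, -0.0, 0.001, -0.0]
wrist_force: [1.1, -0.6, -1.3]
width: 0.0602
gripper_force: 32.7
```

Emit:
arm_command:
  moves:
    - [-2,-4.5,0,0,0,0,5.5]
    - [-1.5,-3.3,0,0,0,0,5.5]
    - [-0.6,-1.5,0,0,0,0,5.5]
    - [0,0,0,0,0,0,5.5]
    - [0,0,0,0,0,0,5.5]

```text
time_s: 12.15
position: [0.4427, -0.111, 0.152]
tcp_rot: [1.0, 0.0, 0.0, -0.0]
wrist_force: [0.0, 0.3, 0.2]
width: 0.06
gripper_force: 32.7
```

```bash
python3 -c "
from h import *
look('rim',.056,(441,-112),'w5')
look('lid',.162,(441,-112))"
```

```text
t 12.15 tcp [ 442.7 -111.   152. ] xaxis [1.    0.001 0.001] zaxis [ 0.001  0.    -1.   ] w 0.06
rim [320. 221.] [ 455.3 -110.8   46.7   54.8    0.   448.1 -110.7   61.6]
t 12.2 tcp [ 442.7 -110.9  152. ] xaxis [1.    0.001 0.001] zaxis [ 0.001  0.    -1.   ] w 0.0601
lid [320. 312.] [ 443.5 -110.5   66.    61.2    0.   443.3 -110.9   66.6]
```

View pics/w5.png

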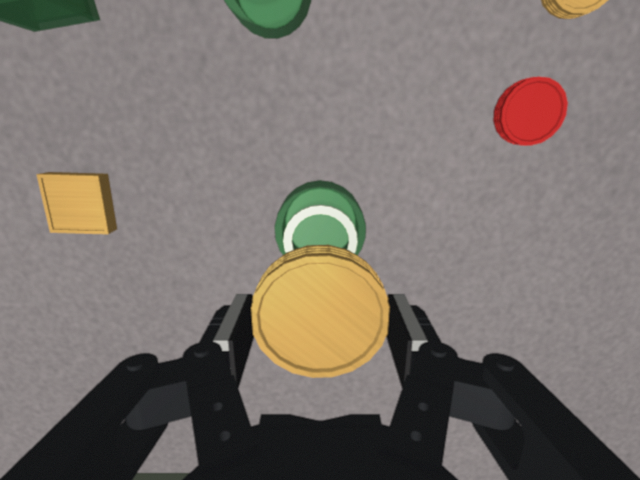

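View: the large lid is held level, and the jar_large rim arc has its top at row 206. The mask may have leaked into the body, so I check the rim edge.

```bash
python3 -c "
from h import *
im=cv2.imread('pics/w5.png');s=observe();c=cam('wrist',s)
h=cv2.cvtColor(im,cv2.COLOR_BGR2HSV)
print([(r,h[r,320].tolist()) for r in range(176,246,4)])
m=cv2.inRange(h,(30,0,180),(100,60,255));m[:150]=0;m[262:]=0;p=np.argwhere(m)[:,::-1];p=p[(abs(p[:,0]-320)<50)]
w=cast(c,p,.056)*1000;print(w.min(0),w.max(0),p.min(0),p.max(0))"
```

```text
[(176, [0, 14, 144]), (180, [58, 34, 97]), (184, [64, 89, 72]), (188, [65, 104, 123]), (192, [64, 91, 154]), (196, [64, 93, 154]), (200, [64, 92, 149]), (204, [60, 56, 142]), (208, [40, 13, 240]), (212, [40, 13, 239]), (216, [65, 84, 163]), (220, [63, 80, 165]), (224, [64, 79, 164]), (228, [64, 81, 163]), (232, [63, 77, 162]), (236, [64, 82, 162]), (240, [64, 82, 161]), (244, [53, 75, 142])]
[ 431.96130036 -137.4608324 ] [467.79330997 -83.50263339] [283 205] [356 252]
```

Emit:
arm_command:
  moves:
    - [-0.12,0,-3,0,0,0,5.5]
    - [0,0,-3.5,0,0,0,5.5]
    - [0,0,-1.7,0,0,0,5.5]
    - [0,0,-0.7,0,0,0,5.5]
    - [0,0,-0.2,0,0,0,5.5]
    - [0,0,0,0,0,0,5.5]
    - [0,0,0,0,0,0,5.5]

```text
time_s: 13.12
position: [0.4413, -0.1117, 0.0612]
tcp_rot: [1.0, -0.0, 0.0, 0.0]
wrist_force: [-0.5, 0.7, 0.2]
width: 0.0601
gripper_force: 32.7
```

Emit:
arm_command:
  moves:
    - [0,0,-0.15,0,0,0,5.5]
    - [0,0,0,0,0,0,5.5]
    - [0,0,0,0,0,0,5.5]

```text
time_s: 13.5
position: [0.4411, -0.1117, 0.0593]
tcp_rot: [1.0, -0.0, 0.0, -0.0]
wrist_force: [-0.2, -0.2, 0.7]
width: 0.0602
gripper_force: 32.8
```

Emit:
arm_command:
  moves:
    - [0,0,-0.1,0,0,0,5.5]
    - [0,0,0,0,0,0,5.5]
    - [0,0,0,0,0,0,5.5]

```text
time_s: 13.88
position: [0.4412, -0.1118, 0.0589]
tcp_rot: [1.0, -0.0, 0.0, -0.0]
wrist_force: [-2.4, 1.3, 21.5]
width: 0.0599
gripper_force: 34.9
```

Contact. I release, rise and check.

Emit:
arm_command:
  moves:
    - [0,0,0.1,0,0,0,6.5]
    - [0,0,0,0,0,0,7.2]
    - [0,0,0,0,0,0,8]
    - [0,0,0,0,0,0,8]
    - [0,0,2,0,0,0,8]
    - [0,0,5,0,0,0,8]
    - [0,0,5,0,0,0,7]
    - [0,0,0,0,0,0,6.6]
    - [0,0,0,0,0,0,6.6]

```text
time_s: 15.0
position: [0.4409, -0.1115, 0.1789]
tcp_rot: [1.0, 0.0, -0.0, -0.0]
wrist_force: [-0.6, -0.2, 0.6]
width: 0.066
gripper_force: 0.0
```

```bash
sed -i 's/rim=cv2.inRange(h,(35,8,150),(95,110,255))/rim=cv2.inRange(h,(30,0,180),(100,60,255))/' h.py; python3 -c "
from h import *
look('lid',.070,(441,-111))"
```

```text
t 15.0 tcp [ 440.9 -111.5  178.9] xaxis [ 1.  0. -0.] zaxis [-0.  0. -1.] w 0.066
lid [320. 231.] [ 441.2 -111.5   60.4   63.1   90.   441.  -111.5   63.8]
```

Large lid is good. Next the medium lid.

Emit:
arm_command:
  moves:
    - [3,-3,0,0,0,0,6.6]
    - [4,-4,0,0,0,0,6.6]
    - [4,-4,0,0,0,0,6.6]
    - [4,-4,0,0,0,0,6.6]
    - [2.1,-2.3,-0.5,0,0,0,6.6]
    - [1,-1,0,0,0,0,6.6]
    - [0,0,0,0,0,0,6.6]
    - [0,0,0,0,0,0,6.6]

```text
time_s: 16.05
position: [0.6216, -0.2942, 0.1736]
tcp_rot: [1.0, -0.0, -0.0, -0.0]
wrist_force: [0.4, -0.6, 0.7]
width: 0.0661
gripper_force: 0.0
```

```bash
python3 -c "
from h import *
look('lid',.014,(621,-294))"
```

```text
t 16.05 tcp [ 621.6 -294.2  173.6] xaxis [ 1.    -0.    -0.001] zaxis [-0.001  0.001 -1.   ] w 0.0661
lid [320. 213.] [ 622.7 -293.7   48.4   49.8   90.   622.9 -294.1   51. ]
```

Emit:
arm_command:
  moves:
    - [0.1,0,-5,0,0,0,6.6]
    - [0,0,-5,0,0,0,6.6]
    - [0,0,-4,0,0,0,6.6]
    - [0,0,-2,0,0,0,6.6]
    - [0,0,-1.15,0,0,0,6.6]
    - [0,0,0,0,0,0,6.6]
    - [0,0,0,0,0,0,4.3]
    - [0,0,0,0,0,0,4.3]
    - [0,0,0,0,0,0,4.3]
    - [0,0,0,0,0,0,4.3]

```text
time_s: 17.35
position: [0.6237, -0.295, 0.0044]
tcp_rot: [1.0, -0.0, 0.001, 0.0]
wrist_force: [-2.9, 1.4, 7.3]
width: 0.048
gripper_force: 29.9
```

Emit:
arm_command:
  moves:
    - [0,0,0.5,0,0,0,4.3]
    - [0,0,3,0,0,0,4.3]
    - [0,0,5,0,0,0,4.3]
    - [0,0,6.5,0,0,0,4.3]
    - [-0.1,3,0,0,0,0,4.3]
    - [-0.2,4.5,0,0,0,0,4.3]
    - [-0.2,5,0,0,0,0,4.3]
    - [-0.2,4.5,0,0,0,0,4.3]
    - [-0.2,3.2,0,0,0,0,4.3]
    - [-0.1,1.5,0,0,0,0,4.3]
    - [0,0,0,0,0,0,4.3]
    - [0,0,0,0,0,0,4.3]

```text
refused, shift out of range in row 4
```

```bash
python3 -c "
from h import *
look('rim',.066,(612,-76),'w6',100)
look('lid',.162,(612,-76))"
```

```text
t 17.35 tcp [ 623.7 -295.     4.4] xaxis [ 1.    -0.     0.002] zaxis [ 0.002 -0.001 -1.   ] w 0.048
t 17.4 tcp [ 623.7 -295.     4.4] xaxis [ 1.    -0.     0.002] zaxis [ 0.002 -0.001 -1.   ] w 0.0482
```

View pics/w6.png

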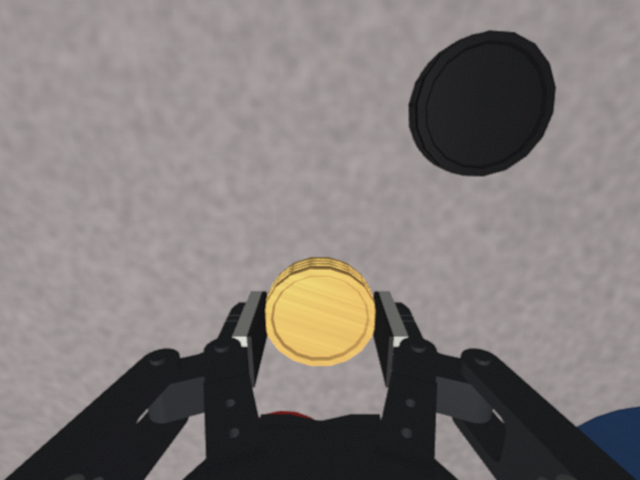

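The lift was refused, because 6.5 is over the limit. The picture shows the medium lid gripped at (320,312), still on the table.

Emit:
arm_command:
  moves:
    - [0,0,0.5,0,0,0,4.3]
    - [0,0,3,0,0,0,4.3]
    - [0,0,5,0,0,0,4.3]
    - [0,0,6,0,0,0,4.3]
    - [-0.1,3,0.5,0,0,0,4.3]
    - [-0.2,4.5,0,0,0,0,4.3]
    - [-0.2,5,0,0,0,0,4.3]
    - [-0.2,4.5,0,0,0,0,4.3]
    - [-0.2,3.2,0,0,0,0,4.3]
    - [-0.1,1.6,0,0,0,0,4.3]
    - [0,0,0,0,0,0,4.3]
    - [0,0,0,0,0,0,4.3]

```text
time_s: 18.95
position: [0.613, -0.0784, 0.153]
tcp_rot: [1.0, -0.001, 0.0, 0.0]
wrist_force: [-0.1, 0.3, -0.1]
width: 0.0481
gripper_force: 31.2
```

```bash
cat >> h.py <<'E'
def rimtop(z,D,name=None):
    "centre of a partly hidden rim below the held lid: its side and far edges, outside size D (mm)"
    s=observe();im=vision.grab_frame("wrist");c=cam("wrist",s)
    if name: cv2.imwrite(f"pics/{name}.png",im)
    m=masks(im)["rim"];u,v=project(c,[*s["position"][:2],z]);m[:,:int(u-60)]=0;m[:,int(u+60):]=0;m[:int(v-80)]=0;m[int(v+60):]=0
    w=max(blobs(m,30),key=len);w=cast(c,w,z)*1000
    print("tcp",(s["position"]*1000).round(1),"rim min/max",w.min(0).round(1),w.max(0).round(1),"centre",w[:,0].max().round(1)-D/2,(w[:,1].min()+w[:,1].max())/2)
E
python3 -c "
from h import *
rimtop(.066,42,'w7')"
```

```text
tcp [613.  -78.4 153. ] rim min/max [598.9 -95.6] [634.  -53.5] centre 613.0 -74.53505882918688
```

View pics/w7.png

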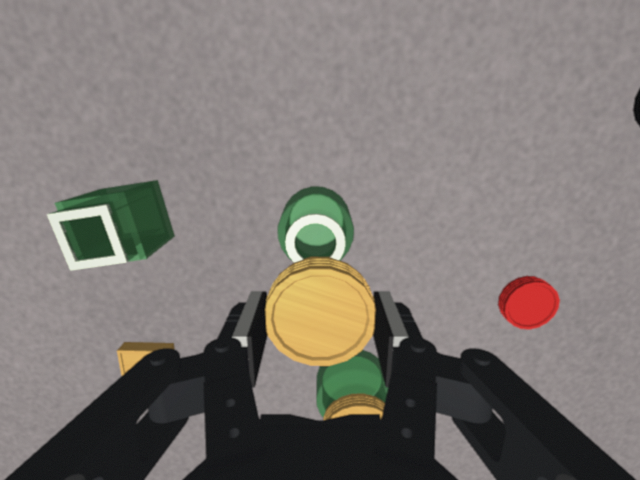

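View: medium lid held, and the jar_medium rim at about (316,240) is 42 mm wide as it must be. I lower with y +3 mm.

Emit:
arm_command:
  moves:
    - [0.05,0.3,-3,0,0,0,4.3]
    - [0,0,-3,0,0,0,4.3]
    - [0,0,-1.3,0,0,0,4.3]
    - [0,0,-0.6,0,0,0,4.3]
    - [0,0,-0.2,0,0,0,4.3]
    - [0,0,0,0,0,0,4.3]
    - [0,0,-0.1,0,0,0,4.3]
    - [0,0,0,0,0,0,4.3]
    - [0,0,0,0,0,0,4.3]

```text
time_s: 20.12
position: [0.6136, -0.0737, 0.0709]
tcp_rot: [1.0, -0.0, 0.0, -0.0]
wrist_force: [-0.2, -0.6, -0.2]
width: 0.0483
gripper_force: 31.2
```

Emit:
arm_command:
  moves:
    - [0,-0.08,-0.1,0,0,0,4.3]
    - [0,0,-0.05,0,0,0,4.3]
    - [0,0,0,0,0,0,4.3]

```text
time_s: 20.5
position: [0.6138, -0.0741, 0.0702]
tcp_rot: [1.0, 0.0, 0.0, -0.0]
wrist_force: [-4.1, 3.4, 16.1]
width: 0.0487
gripper_force: 32.7
```

Emit:
arm_command:
  moves:
    - [0,0,0.1,0,0,0,5.4]
    - [0,0,0,0,0,0,6.2]
    - [0,0,0,0,0,0,6.8]
    - [0,0,0,0,0,0,6.8]
    - [0,0,2,0,0,0,6.8]
    - [0,0,5,0,0,0,6.8]
    - [0,0,5,0,0,0,6.6]
    - [0,0,0,0,0,0,6.6]
    - [0,0,0,0,0,0,6.6]

```text
time_s: 21.62
position: [0.6133, -0.0744, 0.1898]
tcp_rot: [1.0, -0.0, -0.0, -0.0]
wrist_force: [-0.2, 0.2, 0.6]
width: 0.0657
gripper_force: 0.0
```

```bash
python3 -c "
from h import *
look('lid',.080,(612,-76))"
```

```text
t 21.62 tcp [613.3 -74.4 189.8] xaxis [ 1.    -0.    -0.001] zaxis [-0.001  0.    -1.   ] w 0.0657
lid [319. 231.] [613.3 -74.   48.9  51.2  90.  613.3 -73.9  52. ]
```

Emit:
arm_command:
  moves:
    - [-2,2,0,0,0,0,6.6]
    - [-3,3.3,0,0,0,0,6.6]
    - [-4,4.3,0,0,0,-0.03,6.6]
    - [-4,4.3,-0.5,0,0,-0.03,6.6]
    - [-2.5,3,-0.5,0,0,0,6.6]
    - [0,0,0,0,0,0,6.6]
    - [0,0,0,0,0,0,6.6]

```text
time_s: 22.55
position: [0.4588, 0.094, 0.1799]
tcp_rot: [1.0, -0.03, -0.0, 0.0]
wrist_force: [0.1, 0.3, -0.9]
width: 0.0661
gripper_force: 0.0
```

```bash
python3 -c "
from h import *
look('lid',.014,(458,94),'w8')"
```

```text
t 22.55 tcp [458.8  94.  179.9] xaxis [ 0.998 -0.06  -0.   ] zaxis [-0.    -0.001 -1.   ] w 0.0661
lid [318. 213.] [459.   95.9  48.8  51.4  87.8 458.8  95.8  68.9]
```

View pics/w8.png

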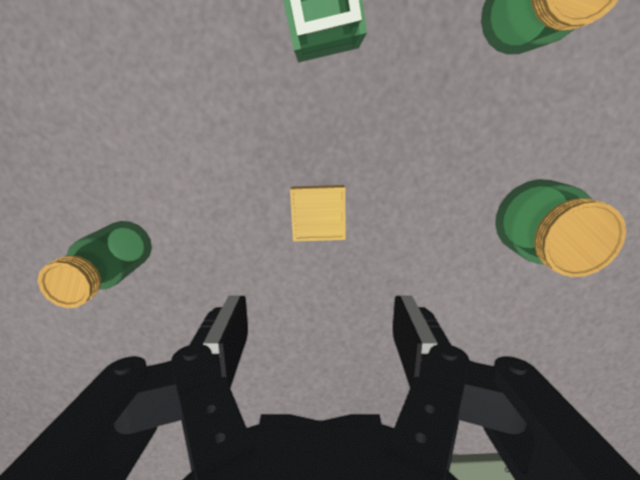

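View: the square lid is at (318,213) nearly aligned with the gripper, and three jars are closed. I descend.

Emit:
arm_command:
  moves:
    - [0,0.15,-5,0,0,0,6.6]
    - [0,0,-5,0,0,0,6.6]
    - [0,0,-4.4,0,0,0,6.6]
    - [0,0,-2.2,0,0,0,6.6]
    - [0,0,-1.1,0,0,0,6.6]
    - [0,0,0,0,0,0,6.6]
    - [0,0,0,0,0,0,4.3]
    - [0,0,0,0,0,0,4.3]
    - [0,0,0,0,0,0,4.3]
    - [0,0,0,0,0,0,4.3]

```text
time_s: 23.85
position: [0.459, 0.096, 0.0042]
tcp_rot: [1.0, -0.03, 0.001, -0.0]
wrist_force: [-0.5, -1.5, 9.3]
width: 0.0492
gripper_force: 30.9
```

Emit:
arm_command:
  moves:
    - [0,0,0.5,0,0,0,4.3]
    - [0,0,3,0,0,0,4.3]
    - [0,0,5,0,0,0,4.3]
    - [0,0,6,0,0,0,4.3]
    - [2,-0.2,0.5,0,0,0,4.3]
    - [3.5,-0.3,0,0,0,0.05,4.3]
    - [4,-0.4,0,0,0,0.05,4.3]
    - [4,-0.3,0,0,0,0.05,4.3]
    - [2.5,-0.2,0,0,0,0.05,4.3]
    - [0,0,0,0,0,0,4.3]
    - [0,0,0,0,0,0,4.3]

```text
time_s: 25.22
position: [0.6179, 0.0821, 0.1536]
tcp_rot: [0.998, 0.07, -0.0, -0.0]
wrist_force: [-0.6, 0.1, 1.3]
width: 0.0488
gripper_force: 31.4
```

```bash
python3 -c "
from h import *
s=observe();c=cam('wrist',s)
look('rim',.070,(618,82),'w9',50)"
```

```text
t 25.23 tcp [617.9  82.1 153.6] xaxis [ 0.99   0.139 -0.   ] zaxis [-0.  0. -1.] w 0.0488
rim [319. 230.] [624.6  84.2  28.6  43.1   8.  625.   84.2  50.4]
```

View pics/w9.png

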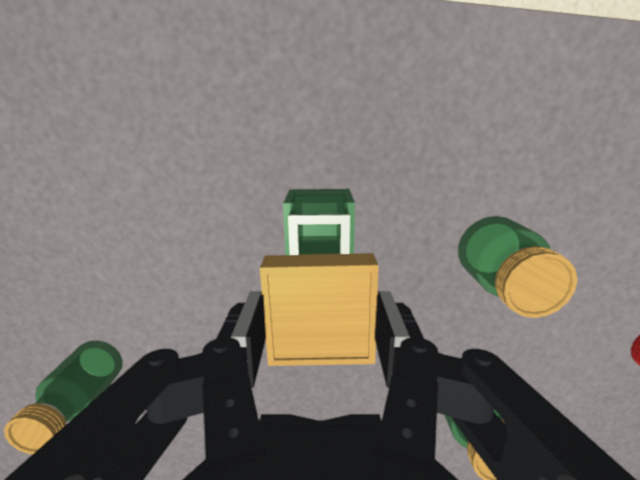

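View: the square lid is parallel to the jar rim at about (320,235), with centre (618,83) and angle 8° against the gripper's 8°. I lower it.

Emit:
arm_command:
  moves:
    - [0,0.07,-3,0,0,0,4.3]
    - [0,0,-2.6,0,0,0,4.3]
    - [0,0,-1.3,0,0,0,4.3]
    - [0,0,-0.65,0,0,0,4.3]
    - [0,0,-0.2,0,0,0,4.3]
    - [0,0,0,0,0,0,4.3]
    - [0,0,-0.1,0,0,0,4.3]
    - [0,0,0,0,0,0,4.3]
    - [0,0,0,0,0,0,4.3]

```text
time_s: 26.4
position: [0.6186, 0.0827, 0.0749]
tcp_rot: [0.998, 0.07, 0.0, -0.0]
wrist_force: [0.4, 0.6, -0.2]
width: 0.0489
gripper_force: 31.4
```

Emit:
arm_command:
  moves:
    - [0,0,-0.1,0,0,0,4.3]
    - [0,0,-0.05,0,0,0,4.3]
    - [0,0,0,0,0,0,4.3]

```text
time_s: 26.78
position: [0.6187, 0.0827, 0.0742]
tcp_rot: [0.998, 0.07, 0.0, -0.0]
wrist_force: [-4.8, 0.0, 16.8]
width: 0.0489
gripper_force: 33.0
```

Emit:
arm_command:
  moves:
    - [0,0,0.1,0,0,0,5.4]
    - [0,0,0,0,0,0,6.2]
    - [0,0,0,0,0,0,6.8]
    - [0,0,0,0,0,0,6.8]
    - [0,0,2,0,0,0,6.8]
    - [0,0,5,0,0,0,6.8]
    - [0,0,5,0,0,0,6.6]
    - [0,0,0,0,0,0,6.6]
    - [0,0,0,0,0,0,6.6]

```text
time_s: 27.9
position: [0.6183, 0.0828, 0.1938]
tcp_rot: [0.998, 0.07, -0.0, -0.0]
wrist_force: [0.4, -0.1, 0.1]
width: 0.0657
gripper_force: 0.0
```

```bash
python3 -c "
from h import *
look('lid',.084,(618,82))"
```

```text
t 27.9 tcp [618.3  82.8 193.8] xaxis [ 0.99   0.139 -0.001] zaxis [-0.001  0.    -1.   ] w 0.0657
lid [320. 230.] [619.2  83.   52.9  49.4   9.7 618.8  83.   69.7]
```

Emit:
arm_command:
  moves:
    - [-2.5,-2.5,1,0,0,0,6.6]
    - [-4,-4,1,0,0,0,6.6]
    - [-4,-4,0,0,0,0,6.6]
    - [-3,-4,0,0,0,0,6.6]
    - [0,-5,0,0,0,0,6.6]
    - [0,-5,0,0,0,0,6.6]
    - [0,-5,0,0,0,0,6.6]
    - [0,-5,0,0,0,0,6.6]
    - [0,-5,0,0,0,0,6.6]
    - [0,-3,0,0,0,0,6.6]
    - [0,0,0,0,0,0,6.6]
    - [0,0,0,0,0,0,6.6]

```text
time_s: 29.45
position: [0.4835, -0.3415, 0.2135]
tcp_rot: [0.998, 0.07, -0.0, -0.001]
wrist_force: [1.1, 0.4, 0.3]
width: 0.066
gripper_force: 0.0
```

```bash
python3 -c "
from h import *
for n in ('top','side'): cv2.imwrite(f'pics/{n}1.png',vision.grab_frame(n))
im=cv2.imread('pics/top1.png')
for z in(.07,.08,.084,.092):
  for b,w in measure(cam('top'),im,'lid',z):
    if abs(w[1])<330: print(z,b,w)"
```

```text
0.07 [201. 299.] [436.5 288.1  39.2  36.4  89.9 435.7 288.4  40.2]
0.07 [377. 297.] [ 439.9 -113.4   61.2   58.8   89.8  440.  -112.7   62.6]
0.07 [360. 221.] [612.  -75.1  50.3  48.2  89.6 612.2 -75.6  51.8]
0.07 [292. 219.] [618.4  81.7  51.5  50.9   9.8 618.8  81.8  68.4]
0.08 [201. 299.] [437.  285.7  38.8  36.2  89.9 436.2 286.   39.8]
0.08 [377. 297.] [ 440.4 -112.7   60.7   58.3   89.8  440.5 -112.    62.1]
0.08 [360. 221.] [611.1 -74.7  49.9  47.8  89.6 611.2 -75.2  51.4]
0.08 [292. 219.] [617.4  80.9  51.1  50.5   9.8 617.8  81.   67.9]
0.084 [201. 299.] [437.2 284.7  38.7  36.   89.9 436.4 285.   39.7]
0.084 [377. 297.] [ 440.5 -112.4   60.5   58.1   89.8  440.7 -111.7   61.9]
0.084 [360. 221.] [610.7 -74.5  49.7  47.6  89.6 610.9 -75.   51.2]
0.084 [292. 219.] [617.1  80.6  50.9  50.3   9.8 617.4  80.7  67.6]
0.092 [201. 299.] [437.6 282.8  38.5  35.8  89.9 436.8 283.1  39.5]
0.092 [377. 297.] [ 440.9 -111.8   60.1   57.8   89.8  441.1 -111.1   61.5]
0.092 [360. 221.] [610.  -74.1  49.4  47.3  89.6 610.1 -74.6  50.9]
0.092 [292. 219.] [616.3  79.9  50.6  50.    9.8 616.7  80.   67.2]
```

View pics/side1.png

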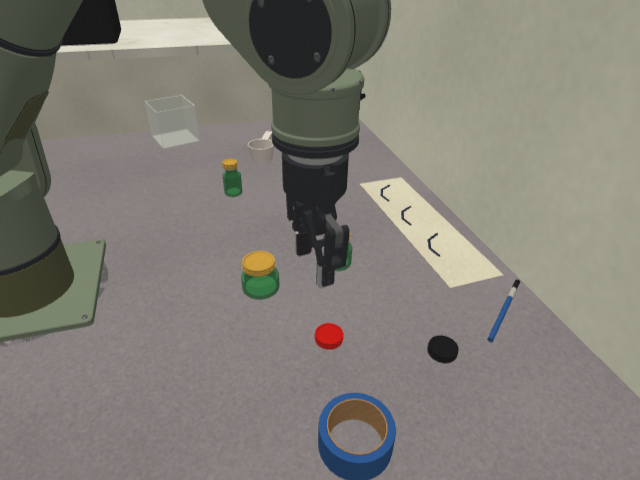

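The top view measures all four lids within about 2 mm of their rims, with the square one at 9.8° against the jar's 8.1°. The side view shows jars upright with lids at (231,165) and (259,263). The arm is clear, so I hand in.

```bash
python3 -c "
from station import ticket
print(ticket.finish_job())"
```

```text
the job is handed in; nothing more can be done
None
```

All four lids are lying on their own jars, each within about 2 mm of centre and the square one about 2° off its jar by the camera measurements; the job is handed in, but no verdict came back.

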